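# Shim the rocking bottle stand

### The arm

A 6-joint arm with a two-finger parallel gripper is mounted at the origin on the work surface. World frame = base frame: x ahead of the robot, y to its left, z up, the work surface at z = 0. Lengths are in mm, angles in rad, forces in N, time in s.
With the tool pointing down it reaches from about 300 to 775 mm from the base axis. Payload 14.6 kg.
Tool frame: the origin (TCP) lies midway between the tips of the shut fingers; the grasp point (between the pads) lies 19 mm behind it (pinch_z is the distance from the TCP to the grasp point, in mm); z points along the fingers, y is the direction in which the jaws open and shut (so a half turn about z gives the same grasp; the last joint's range is limited). The gripper opens to 94 mm and grips with 3 to 60 N. Pads are 16 mm wide; open, the fingers measure 119 mm over their backs; the gripper's body (75 mm by 177 mm) begins 78 mm behind the grasp point.
Start: joints at [1.171, 0.3, 1.521, -0, 1.321, -0.067], TCP at [179.677, 519.813, 205.446] pointing down, gripper open.
Joint ranges: [-3.03, 3.03], [-0.79, 2.21], [0.23, 2.52], [-1.04, 4.18], [0, 3.07], [-2.55, 2.55]. Speed limits (rad/s): [2.22, 2.22, 2.57, 3.14, 3.14, 3.14].

### API

Orientations are given as [roll, pitch, yaw] about the fixed x, y, z axes, in that order (R = Rz(yaw) Ry(pitch) Rx(roll)).
In Python, from cell import read_state, camera, sign_off, pinch_z gives the robot as it stands. The module is installed in compiled form; this text tells all that it offers.
- The arm moves only by the tool servo_tool, never from a script. Its argument "series" is a list of rows, each a list of 6 numbers: the shift along the tool's x, y, z in cm, then the turn, a rotation vector about the tool's x, y, z in rad. In form: [[tx, ty, tz, rx, ry, rz], ...]. A call has exactly 10 rows; each row is the pose to reach, as a shift and turn from the pose commanded when the call began, along the tool's axes at that moment; what a row does not reach only later rows make up. A row lasts 1/12 s, in which the tool goes at most 41.7 mm and 7.16 degrees, less where a joint would pass 70% of its speed; a pose out of reach is approached as far as the arm can. A call with a gripper value outside its range is refused whole. "gripper" is the finger opening in cm, from 0 to 9.4, set as the call begins (left out, the last holds). The fingers move at their own pace and stop on an object; "grip_force" is the grip in N (left out, the last holds). Time passes only in rows, so rows that repeat a pose let the fingers close, or fill a call up. It gives the time, the measured TCP pose, the force and the opening at its end, in the units of the state.
- read_state(): the state, without advancing time (a new reading comes with each control period).
- camera(name): name is "scene" or "top"; returns a dict with "pixels" (420x560x3 uint8, red, green, blue), "fx", "fy", "cx", "cy" (pixels), "pose" (4x4, takes a point from camera to world coordinates). Camera axes: x right, y down, z forward; pixel columns grow to the right and rows downward; lengths in mm; the calibration is good to about 2 mm. A picture is of the moment at which its call begins. There is no depth.
- sign_off(): hands the job in, once; it reports no verdict.
The state is a dict: "clock": time; "joints": joint angles; "qd": joint speeds; "effort": joint torques, N m; "eef_pos": TCP position; "eef_rot": TCP orientation; "wrist_force": force on the tool from outside, world axes, zero at the start; "moment": the same for the moment, N m; "finger_gap": finger opening in mm.
Only numpy, scipy, OpenCV 4.12 (cv2) and the standard library are available. Lean on these libraries where they do the work, as an engineer would, in place of code of your own. Each camera call takes 0.05 s, during which the arm holds its last target.

### The job

The bottle-filling stand rocks because its short foot (the leg next to the round seat) does not reach the table. Push down on the head of that leg to feel how far it drops, then slide flat metal strips one by one under that foot, one on top of the other, until the stand can hardly rock any more. Then set the amber bottle upright on the middle of the round seat and let go: the stand must stay level under its weight, and nothing else on the table may be shoved around or knocked over.

Things in the scene. Friction and masses are not known exactly. Their poses are not given: they have to be found in the camera images.
- stand: Steel stand: cross of two bars 270 x 30 x 12 mm, undersides 30 mm above the table. Origin on the table under its middle; -x runs along the leg with seat and short foot, roughly towards the robot. Held to the table at its side feet (y = +-120 mm), it only rocks about the line through them; left alone it rests level on its rear foot. A rod rises to 290 mm at x = +75 mm, nozzle arm on its +y side.
- short_foot_head (a point): Top of the domed round head (26 mm wide, dome radius 20 mm) ending the short leg, 50 mm high when level; 1 to 2 N down on it tips the stand until the foot lands. Foot straight below: rubber, 34 mm diameter, 12 mm high, its underside domed (25 mm radius, so the rim is 7 mm higher than the middle). When level, its lowest point hangs 7.9 to 14.6 mm above the table, different each time, not shown.
- seat (a point): Centre of the top of the round bottle seat, a flat disc 72 mm across on the short leg, 55 mm from the head towards the stand's middle, 48 mm above the table when level.
- thin_a: Short flat aluminium packing strip, 100 x 30 x 4 mm, loose, lying flat on the table. Origin at the centre of its underside, x along its length. Both ends alike.
- thin_b: A second strip, same as thin_a: 100 x 30 x 4 mm.
- thick_a: Long flat aluminium packing strip, 125 x 30 x 6 mm, loose, lying flat on the table. Origin at the centre of its underside, x along its length. Both ends alike.
- thick_b: A second strip, same as thick_a: 125 x 30 x 6 mm. Spare strips may stay on the table.
- bottle: Full amber bottle with black screw cap, standing on the table: body 64 mm diameter and straight up to 110 mm, shoulder to 124 mm, cap 34 mm diameter up to 142 mm; 0.4 to 0.5 kg. Origin at the centre of its underside, z up. Not the squat jar of 70 mm diameter.
- jar: Squat amber jar with a black lid, 70 mm diameter, 68 mm tall; a bystander. Origin under its centre.
- cap0: Loose black screw cap, 34 mm diameter, 20 mm tall; a bystander. Origin under its centre.
- cap1: Loose black screw cap, like cap0; a bystander.
- wrench: Small spanner lying on the table on the left, 160 mm long; a bystander.
- driver: Screwdriver lying on the table on the right, 170 mm long; a bystander.
Mind the look-alikes: they are no part of the job. Leave any blue or red look-alike of the thin_b alone.

How it is judged (in metres and radians):
At the end, for the whole second after the job is handed in: The bottle stands still and upright (within 4 degrees) on the seat, centred within 15 mm; under its weight the stand rests on a strip and is within 1.5 degrees (0.026 rad) of level, so the short foot had under about 3.4 mm of play (angle between stand's own z axis and vertical below 0.026 rad and angle between bottle's own z axis and vertical below 0.07 rad and horizontal distance between bottle and seat below 0.015 m and z of bottle in the frame of seat between -0.004 and 0.005 m and linear speed of bottle below 0.02 m/s and (contact force between stand and thin_a above 0.2 N or contact force between stand and thin_b above 0.2 N or contact force between stand and thick_a above 0.2 N or contact force between stand and thick_b above 0.2 N)); the robot touches nothing.
It fails at once if a bystander was shoved by more than 30 mm (distance of any of jar, cap0, cap1, wrench, driver from where it was at the start of the episode above 0.03 m).
It fails at once if the bottle or the jar was knocked over (angle between any of bottle, jar's own z axis and vertical above 0.6 rad).
It also fails if it takes over 72 s, if anything falls off the work surface, if the arm or the gripper's body presses on something with over 40 N, if the wrist force passes 120 N, or if a joint passes its speed limit or range.

## Working session

There is one attempt and no reset: what is moved stays moved. The work goes in short steps, Python scripts to look and compute and a tool call to move; the robot and the scene stay as the last step left them, time stands still between calls to the robot, and variables do not carry over. Pictures are saved under pics/ and viewed, and the job is handed in when it is done.

Besides the shell and the picture viewer there is one more tool, called after "Emit:" as a command line: name --pt "numbers of a row" for each row, then --argument value for the rest. servo_tool: Moves the arm, as the interface text tells. Its arguments: {"type":"object","properties":{"series":{"type":"array"},"gripper":{"type":"number"},"grip_force":{"type":"number"}},"required":["series"]}

```bash
mkdir -p pics; ls
cat > h.py <<'E'
import numpy as np, cv2
from cell import *
def snap(n,f):
    c=camera(n); cv2.imwrite('pics/'+f,cv2.cvtColor(c['pixels'],cv2.COLOR_RGB2BGR)); np.savez('pics/'+f+'.npz',**c); return c
def ld(f): return np.load('pics/'+f+'.npz')
def ray(c,u,v,z):
    d=c['pose'][:3,:3]@np.array([(u-c['cx'])/c['fx'],(v-c['cy'])/c['fy'],1]); o=c['pose'][:3,3]
    return o+d*(z-o[2])/d[2]
def proj(c,p):
    q=c['pose'][:3,:3].T@(np.array(p,float)-c['pose'][:3,3]); return [c['fx']*q[0]/q[2]+c['cx'],c['fy']*q[1]/q[2]+c['cy']]
E
python3 - <<'E'
from h import *
for n in('scene','top'):
    c=snap(n,n+'0.png'); print(n,c['fx'],c['cx'],c['cy'],np.round(c['pose'],3))
print(read_state(),pinch_z)
E
```

```text
pics
scene 392.2890122118058 281.2893257556919 210.98103449390496 [[ 5.79000e-01  6.37000e-01 -5.09000e-01  1.05700e+03]
 [ 8.15000e-01 -4.58000e-01  3.54000e-01 -3.32388e+02]
 [-8.00000e-03 -6.20000e-01 -7.85000e-01  8.16837e+02]
 [ 0.00000e+00  0.00000e+00  0.00000e+00  1.00000e+00]]
top 443.59772782807005 283.8957832241157 205.3246931805297 [[ 0.000000e+00 -9.850000e-01  1.750000e-01  3.434320e+02]
 [-1.000000e+00 -2.000000e-03 -1.200000e-02  1.772700e+01]
 [ 1.200000e-02 -1.750000e-01 -9.850000e-01  1.260756e+03]
 [ 0.000000e+00  0.000000e+00  0.000000e+00  1.000000e+00]]
{'clock': 0.1, 'joints': array([ 1.17139350e+00,  3.00415936e-01,  1.52152397e+00,  1.12164638e-05,
        1.32070049e+00, -6.66013332e-02]), 'qd': array([-8.06160477e-04, -1.45292388e-03, -3.28778116e-04,  8.37006574e-04,
        7.62773017e-06, -7.16825729e-04]), 'effort': array([-1.23467387e-03, -5.32647300e+01, -3.53277791e+01,  7.08534429e-02,
        2.34547199e-02, -5.37393225e-05]), 'eef_pos': array([179.58849445, 519.60178836, 204.94074995]), 'eef_rot': array([-3.14054796e+00, -8.05694728e-05,  2.80878834e+00]), 'wrist_force': array([ 0.34424212, -0.19645325,  0.79079719]), 'moment': array([ 0.00323363,  0.02082417, -0.01497729]), 'finger_gap': 93.96284403961842} 18.8
```

View pics/scene0.png

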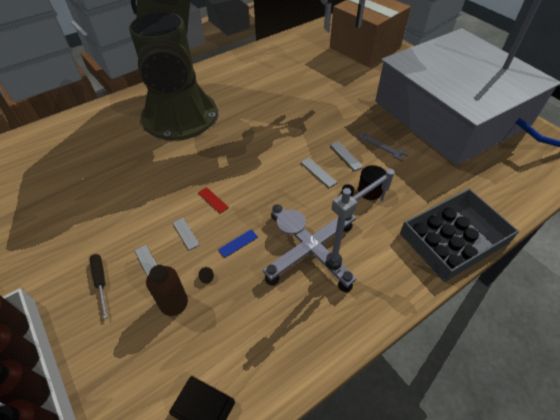

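View pics/top0.png

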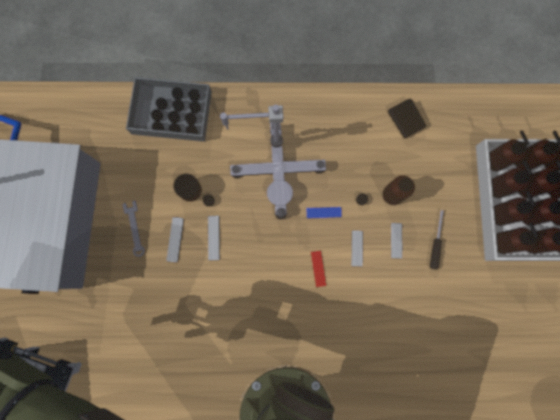

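Run:
```python
import cv2
a=cv2.imread('pics/top0.png')
cv2.imwrite('pics/t0a.png',cv2.resize(a[90:290,120:320],None,fx=3,fy=3,interpolation=cv2.INTER_CUBIC))
cv2.imwrite('pics/t0b.png',cv2.resize(a[140:290,270:450],None,fx=4,fy=4,interpolation=cv2.INTER_CUBIC))
a=cv2.imread('pics/scene0.png')
cv2.imwrite('pics/s0a.png',cv2.resize(a[130:310,200:420],None,fx=3.3,fy=3.3,interpolation=cv2.INTER_CUBIC))
```

```text
(no output)
```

View pics/t0a.png

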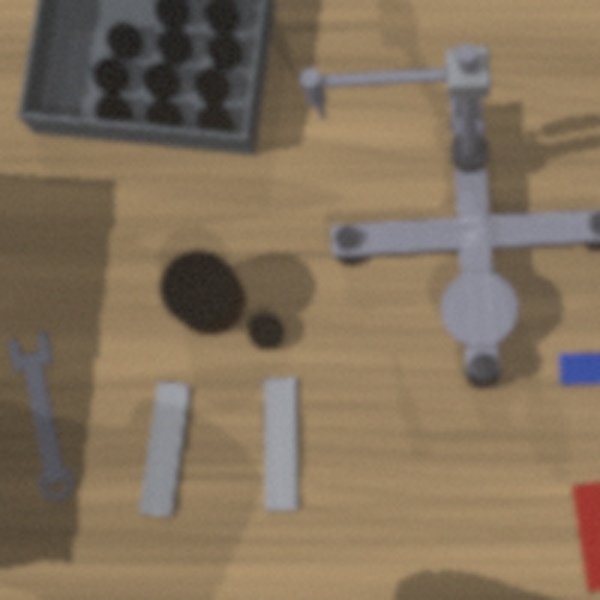

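View pics/t0b.png

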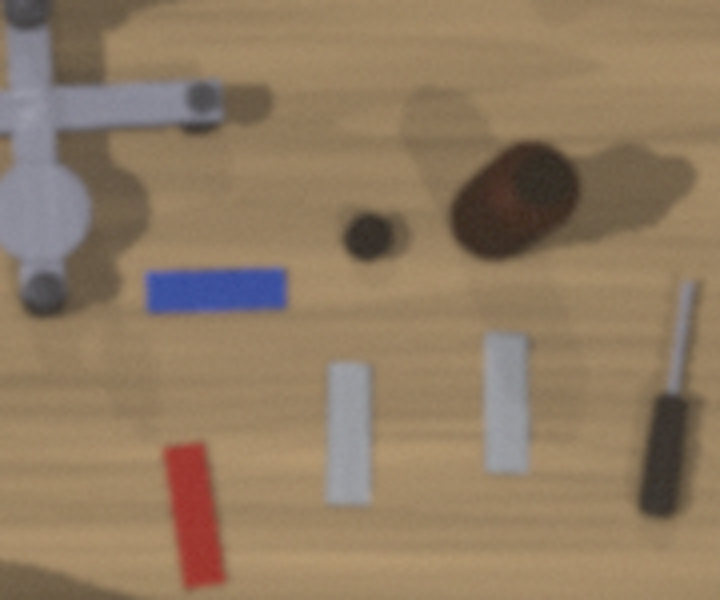

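View pics/s0a.png

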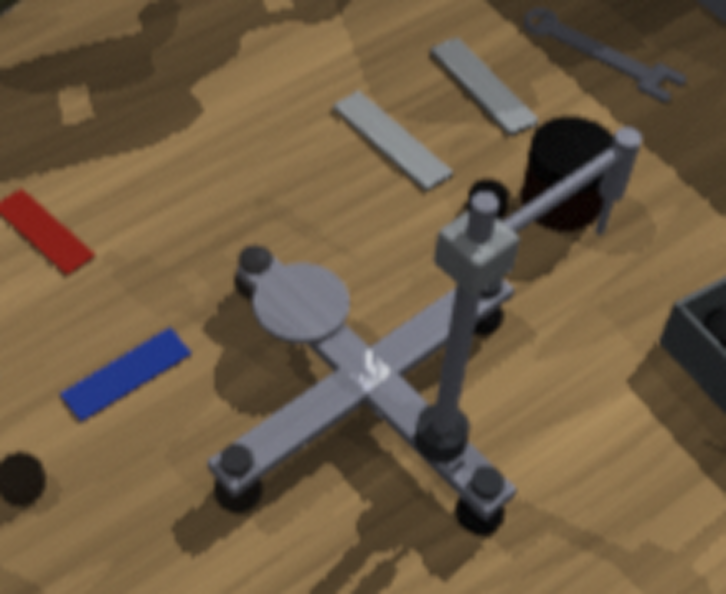

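```bash
cat > m.py <<'E'
from h import *
c=ld('top0.png')
A=lambda x,y:(120+(x+.5)/3-.5,90+(y+.5)/3-.5)
B=lambda x,y:(270+(x+.5)/4-.5,140+(y+.5)/4-.5)
def strip(n,P,F,z):
    q=np.array([ray(c,*F(*p),z)[:2] for p in P]); m=q.mean(0)
    d=(q[0]+q[1]-q[2]-q[3])/2; print(n,m.round(1),'len',np.linalg.norm(d).round(1),'w',np.linalg.norm(q[0]-q[1]).round(1),'yaw',np.arctan2(d[1],d[0]).round(3))
strip('thickL',[(160,383),(189,386),(170,517),(141,513)],A,6)
strip('thickR',[(266,378),(298,378),(299,509),(266,509)],A,6)
strip('thin1',[(329,362),(372,363),(371,504),(327,503)],B,4)
strip('thin2',[(485,332),(528,333),(529,473),(487,473)],B,4)
h=ray(c,*A(482,366),50);s=ray(c,*A(479,309),48)
print('head',h,'seat',s,'dist',np.linalg.norm(h-s),'dirn',np.arctan2((s-h)[1],(s-h)[0]))
print('headB',ray(c,*B(44,292),50))
print('side ends', ray(c,*A(350,237),50),ray(c,*B(203,98),50), 'mid',ray(c,*A(475,231),42))
print('rear',ray(c,*A(469,152),50))
print('bottle top',ray(c,*B(545,177),142),'jar',ray(c,*A(203,290),68),'cap0',ray(c,*A(266,329),20),'cap1',ray(c,*B(369,236),20))
sc=ld('scene0.png'); S=lambda x,y:(200+(x+.5)/3.3-.5,130+(y+.5)/3.3-.5)
print('scene head',ray(sc,*S(256,257),50),'seat',ray(sc,*S(303,300),48),'cap',ray(sc,*S(488,196),20))
E
python3 m.py
python3 - <<'E'
import cv2
a=cv2.imread('pics/scene0.png')
cv2.imwrite('pics/s0b.png',cv2.resize(a[190:330,80:260],None,fx=4,fy=4,interpolation=cv2.INTER_CUBIC))
E
```

```text
thickL [468.  311.4] len 123.8 w 27.7 yaw -0.102
thickR [474.  201.4] len 124.0 w 30.4 yaw 0.031
thin1 [ 445.1 -204.7] len 99.9 w 30.7 yaw -0.04
thin2 [ 466.7 -317.6] len 100.2 w 30.9 yaw -0.034
head [540.80581442  13.14566049  50.        ] seat [594.84497911  16.00687003  48.        ] dist 54.15180366223343 dirn 0.052897567218103264
headB [538.12386444  12.33560202  50.        ]
side ends [662.97128403 136.96006823  50.        ] [676.93884365 -99.64185236  50.        ] mid [671.30262273  19.91602015  42.        ]
rear [746.44427899  25.77639104  50.        ]
bottle top [ 599.4538921 -311.8745986  142.       ] jar [607.80830467 268.57610131  68.        ] cap0 [580.79911125 217.70402058  20.        ] cap1 [ 583.87918944 -219.6927495    20.        ]
scene head [544.91962103  11.97974992  50.        ] seat [597.51832346  17.67732322  48.        ] cap [583.45022787 216.55364891  20.        ]
```

View pics/s0b.png

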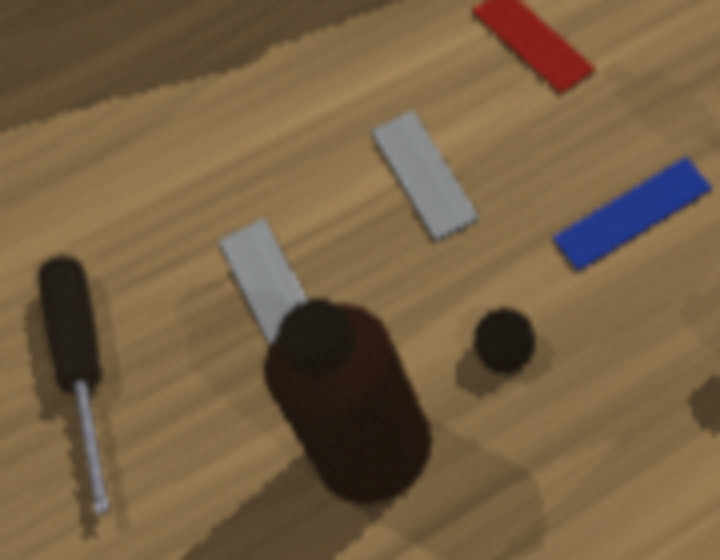

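Candidates for strips (top picture pixels): grey at (175,240) and (213,238) measure 125 mm long, so they are thick; grey at (357,248) and (396,241) measure 100 mm, so they are thin. The blue one at (324,212) and red one at (319,268) are look-alikes to leave alone. The bottle is the tall item at (400,190); the squat jar is at (188,187). First I feel the gap at the head.

```bash
cat > g.py <<'E'
from h import *
from scipy.spatial.transform import Rotation as R
import sys
def rel(t,yaw=np.pi,s=None):
    s=s or read_state(); M=R.from_euler('xyz',s['eef_rot'])
    d=M.inv().apply(np.array(t,float)-s['eef_pos'])/10
    r=(M.inv()*R.from_euler('xyz',[np.pi,0,yaw])).as_rotvec()
    return np.round(np.r_[d,r],3)
if __name__=='__main__':
    s=read_state(); print(round(s['clock'],2),s['eef_pos'].round(2),s['eef_rot'].round(4),s['wrist_force'].round(2),round(s['finger_gap'],1))
    for a in sys.argv[1:]: print(a,rel(eval(a)).tolist())
E
python3 g.py 541,12.5,120 541,12.5,60
# bottle fit
python3 - <<'E'
from h import *
c=ld('top0.png');s=ld('scene0.png')
for x,y in((600,-312),(596,-308)):
  print([np.round(proj(k,(x,y,z)),1) for k in(c,s) for z in(0,110,142)])
E
```

```text
0.1 [179.59 519.6  204.94] [-3.1405e+00 -1.0000e-04  2.8088e+00] [ 0.34 -0.2   0.79] 94.0
541,12.5,120 [-50.726, -36.112, 8.528, -0.001, -0.0, -0.333]
541,12.5,60 [-50.726, -36.105, 14.528, -0.001, -0.0, -0.333]
[array([392.1, 194.6]), array([402.5, 186.3]), array([405.9, 183.7]), array([173.5, 302.7]), array([161.4, 279. ]), array([157.3, 271.1])]
[array([390.8, 195.9]), array([401.1, 187.8]), array([404.4, 185.2]), array([174.3, 300.4]), array([162.4, 276.6]), array([158.4, 268.6])]
```

Emit:
servo_tool --pt "-4 -2.9 0 0 0 -0.1" --pt "-8 -5.7 0 0 0 -0.2" --pt "-12 -8.5 0 0 0 -0.3" --pt "-15 -10.7 0 0 0 -0.333" --pt "-18 -12.8 0 0 0 -0.333" --pt "-21 -15 0 0 0 -0.333" --pt "-24 -17.1 0 0 0 -0.333" --pt "-27 -19.2 0 0 0 -0.333" --pt "-30 -21.4 0 0 0 -0.333" --pt "-33 -23.5 0 0 0 -0.333" --gripper 0 --grip_force 10

```text
clock: 0.93
eef_pos: [415.4, 188.0, 205.4]
eef_rot: [3.142, -0.0, 3.141]
wrist_force: [0.6, 0.7, 0.6]
finger_gap: 31.1
```

```bash
python3 g.py 541,12.5,120 541,12.5,60
```

```text
0.93 [415.44 187.96 205.43] [ 3.1416 -0.      3.1414] [0.64 0.69 0.63] 31.1
541,12.5,120 [-12.56, -17.544, 8.542, 0.0, -0.0, -0.0]
541,12.5,60 [-12.56, -17.544, 14.542, 0.0, -0.0, -0.0]
```

Emit:
servo_tool --pt "-2.5 -3.2 1 0 0 0" --pt "-5 -6.5 2 0 0 0" --pt "-7.5 -10 4 0 0 0" --pt "-9.5 -13 6 0 0 0" --pt "-11.5 -16 8 0 0 0" --pt "-12.6 -17.5 10 0 0 0" --pt "-12.6 -17.5 12.5 0 0 0" --pt "-12.6 -17.5 14.5 0 0 0" --pt "-12.6 -17.5 15.1 0 0 0" --pt "-12.6 -17.5 15.1 0 0 0"

```text
clock: 1.77
eef_pos: [539.9, 15.0, 53.0]
eef_rot: [3.141, -0.003, -3.141]
wrist_force: [0.3, -0.7, 0.4]
finger_gap: 0.2
```

```bash
python3 - <<'E'
from h import *
for n in('scene','top'):
    snap(n,n+'1.png')
a=cv2.imread('pics/scene1.png')[150:270,220:380]
b=cv2.imread('pics/top1.png')[130:250,200:360]
cv2.imwrite('pics/c1.png',np.vstack([cv2.resize(a,None,fx=2.4,fy=2.4,interpolation=cv2.INTER_CUBIC),cv2.resize(b,None,fx=2.4,fy=2.4,interpolation=cv2.INTER_CUBIC)]))
E
python3 g.py
```

```text
1.87 [541.25  15.14  55.46] [-3.1415e+00  1.0000e-03 -3.1410e+00] [-0.17 -0.75  0.88] 0.2
```

View pics/c1.png

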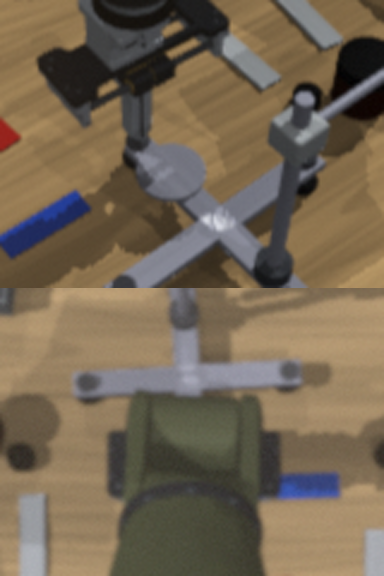

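The scene crop shows the shut fingertips right above the dome head at about (130,155), clear of the seat disc.

Emit:
servo_tool --pt "0 -0.2 0.2 0 0 0" --pt "0 -0.2 0.4 0 0 0" --pt "0 -0.2 0.5 0 0 0" --pt "0 -0.2 0.6 0 0 0" --pt "0 -0.2 0.7 0 0 0" --pt "0 -0.2 0.8 0 0 0" --pt "0 -0.2 0.9 0 0 0" --pt "0 -0.2 1.0 0 0 0" --pt "0 -0.2 1.0 0 0 0" --pt "0 -0.2 1.0 0 0 0"

```text
clock: 2.7
eef_pos: [540.9, 12.9, 44.4]
eef_rot: [3.142, -0.0, -3.141]
wrist_force: [-1.3, 0.3, 1.2]
finger_gap: 0.5
```

```bash
python3 g.py
```

```text
2.7 [540.86  12.93  44.39] [ 3.1416 -0.     -3.1414] [-1.29  0.28  1.18] 0.5
```

Emit:
servo_tool --pt "0 0 0.05 0 0 0" --pt "0 0 0.1 0 0 0" --pt "0 0 0.15 0 0 0" --pt "0 0 0.2 0 0 0" --pt "0 0 0.25 0 0 0" --pt "0 0 0.25 0 0 0" --pt "0 0 0.25 0 0 0" --pt "0 0 0.25 0 0 0" --pt "0 0 0.25 0 0 0" --pt "0 0 0.25 0 0 0"

```text
clock: 3.53
eef_pos: [540.9, 12.9, 42.0]
eef_rot: [-3.142, 0.0, -3.141]
wrist_force: [-0.2, -0.1, 2.0]
finger_gap: 0.7
```

Emit:
servo_tool --pt "0 0 0.05 0 0 0" --pt "0 0 0.1 0 0 0" --pt "0 0 0.15 0 0 0" --pt "0 0 0.2 0 0 0" --pt "0 0 0.2 0 0 0" --pt "0 0 0.2 0 0 0" --pt "0 0 0.2 0 0 0" --pt "0 0 0.2 0 0 0" --pt "0 0 0.2 0 0 0" --pt "0 0 0.2 0 0 0"

```text
clock: 4.37
eef_pos: [540.9, 12.9, 41.0]
eef_rot: [-3.142, 0.0, -3.141]
wrist_force: [-8.5, -0.6, 15.3]
finger_gap: 0.4
```

Emit:
servo_tool --pt "0 0 -0.05 0 0 0" --pt "0 0 -0.08 0 0 0" --pt "0 0 -0.08 0 0 0" --pt "0 0 -0.08 0 0 0" --pt "0 0 -0.08 0 0 0" --pt "0 0 -0.08 0 0 0" --pt "0 0 -0.08 0 0 0" --pt "0 0 -0.08 0 0 0" --pt "0 0 -0.08 0 0 0" --pt "0 0 -0.08 0 0 0"

```text
clock: 5.2
eef_pos: [540.9, 12.9, 41.3]
eef_rot: [-3.142, 0.0, -3.141]
wrist_force: [-5.1, -0.0, 9.0]
finger_gap: 0.4
```

```bash
python3 g.py
python3 - <<'E'
from h import *
snap('scene','scene2.png')
a=cv2.imread('pics/scene2.png')[150:270,220:380]
cv2.imwrite('pics/c2.png',cv2.resize(a,None,fx=4.5,fy=4.5,interpolation=cv2.INTER_CUBIC))
E
```

```text
5.2 [540.85  12.94  41.29] [-3.1416e+00  1.0000e-04 -3.1413e+00] [-5.07 -0.01  8.99] 0.4
```

View pics/c2.png

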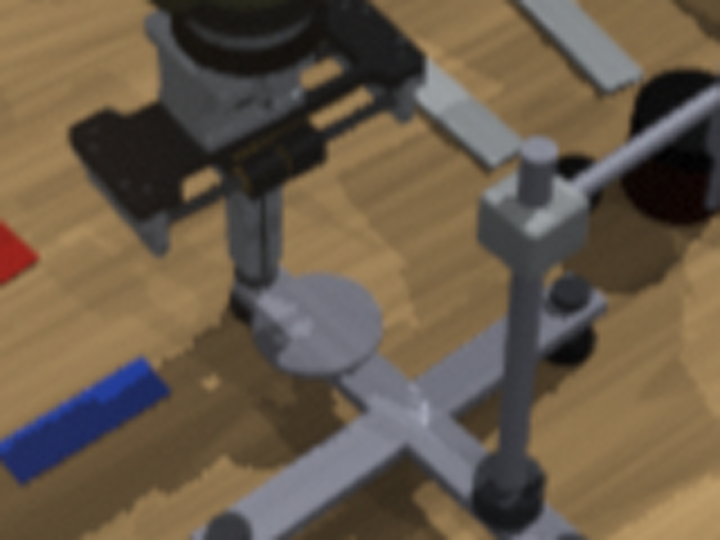

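```bash
cat > tilt.py <<'E'
from h import *
import sys
from scipy.spatial.transform import Rotation as R
from scipy.optimize import least_squares
def tilt(f0,f1,v=True):
    c=ld(f0); a=cv2.cvtColor(ld(f0)['pixels'],cv2.COLOR_RGB2GRAY); b=cv2.cvtColor(ld(f1)['pixels'],cv2.COLOR_RGB2GRAY)
    p=np.array([[345,192],[340,203],[347,203],[352,210],[338,206],[391,172],[388,182],[340,225],[338,240]],np.float32).reshape(-1,1,2)
    q,st,e=cv2.calcOpticalFlowPyrLK(a,b,p,None,winSize=(15,15),maxLevel=3)
    q2,_,_=cv2.calcOpticalFlowPyrLK(b,a,q,None,winSize=(15,15),maxLevel=3)
    yaw=0.056; O=np.array([671,19.5,0]); u=np.array([-np.sin(yaw),np.cos(yaw),0])
    # 3D: intersect pixel rays with the vertical plane containing rod and parallel to stand y
    n=np.array([np.cos(yaw),np.sin(yaw),0]); P0=O+75*n
    out=[]
    for i in range(len(p)):
        x,y=p[i,0]; d=c['pose'][:3,:3]@np.array([(x-c['cx'])/c['fx'],(y-c['cy'])/c['fy'],1]); o=c['pose'][:3,3]
        X=o+d*(n@(P0-o))/(n@d)
        f=lambda t:np.array(proj(c,O+R.from_rotvec(-t[0]*u).apply(X-O)))-q[i,0]-(np.array(proj(c,X))-p[i,0])
        r=least_squares(f,[0.0]); out.append(r.x[0])
        if v: print(p[i,0],(q[i,0]-p[i,0]).round(2),'fb',np.linalg.norm(q2[i]-p[i]).round(2),'z',X[2].round(0),'tilt',r.x[0].round(4),'res',np.linalg.norm(r.fun).round(2))
    return np.array(out)
if __name__=='__main__':
    t=tilt(*sys.argv[1:3]); m=np.median(t); print('median',m,'g',128*np.sin(m),130*np.sin(m))
E
python3 tilt.py scene0.png scene1.png; python3 tilt.py scene0.png scene2.png;python3 tilt.py scene1.png scene2.png
```

```text
[345. 192.] [-0.01 -0.08] fb 0.01 z 289.0 tilt 0.0004 res 0.05
[340. 203.] [-0.09  0.16] fb 0.04 z 265.0 tilt -0.0004 res 0.17
[347. 203.] [-0.05  0.03] fb 0.01 z 249.0 tilt 0.0001 res 0.06
[352. 210.] [-0.09  0.31] fb 0.06 z 212.0 tilt -0.0016 res 0.27
[338. 206.] [-0.11  0.21] fb 0.03 z 259.0 tilt -0.0006 res 0.22
[391. 172.] [-0.03  0.13] fb 0.02 z 253.0 tilt -0.0006 res 0.11
[388. 182.] [-0.03  0.06] fb 0.03 z 224.0 tilt -0.0002 res 0.06
[340. 225.] [-0.    0.06] fb 0.01 z 187.0 tilt -0.0005 res 0.04
[338. 240.] [-0.41 -0.07] fb 0.03 z 131.0 tilt 0.0039 res 0.3
median -0.00041978446536306376 g -0.05373240998836023 -0.05457197889442836
[345. 192.] [0.51 1.59] fb 0.38 z 289.0 tilt -0.0093 res 0.67
[340. 203.] [ 9.71 -3.9 ] fb 25.75 z 265.0 tilt -0.0215 res 9.94
[347. 203.] [-6.59 -7.2 ] fb 11.0 z 249.0 tilt 0.0717 res 0.2
[352. 210.] [-10.73  -4.75] fb 14.44 z 212.0 tilt 0.0942 res 5.15
[338. 206.] [1.86 0.91] fb 0.97 z 259.0 tilt -0.0129 res 0.84
[391. 172.] [-6.48 -5.89] fb 0.36 z 253.0 tilt 0.0665 res 0.64
[388. 182.] [-4.4  -6.67] fb 0.14 z 224.0 tilt 0.0684 res 1.18
[340. 225.] [-4.41  0.61] fb 0.26 z 187.0 tilt 0.0217 res 3.88
[338. 240.] [-2.93  0.03] fb 0.18 z 131.0 tilt 0.0222 res 2.46
median 0.022229627007359375 g 2.8451579179724478 2.889613510440767
[345. 192.] [0.48 1.66] fb 0.63 z 289.0 tilt -0.0095 res 0.74
[340. 203.] [-6.49 -7.37] fb 9.86 z 265.0 tilt 0.0667 res 0.02
[347. 203.] [-6.54 -7.23] fb 11.62 z 249.0 tilt 0.0716 res 0.15
[352. 210.] [-10.15  -5.47] fb 3.97 z 212.0 tilt 0.0956 res 4.23
[338. 206.] [12.49 -4.96] fb 20.03 z 259.0 tilt -0.0279 res 12.77
[391. 172.] [-6.5  -6.11] fb 0.35 z 253.0 tilt 0.0678 res 0.5
[388. 182.] [-4.64 -6.54] fb 0.44 z 224.0 tilt 0.069 res 0.91
[340. 225.] [-4.31  0.5 ] fb 0.21 z 187.0 tilt 0.022 res 3.73
[338. 240.] [-2.54  0.15] fb 0.15 z 131.0 tilt 0.0177 res 2.2
median 0.06671435411764677 g 8.533104174814454 8.66643392754593
```

Touch says the foot lands at head z≈41.6 (drop ≈8.4 mm). The rod-tip shift in the pictures gives 0.067 rad, which is 8.5 to 8.7 mm. One 6 mm strip leaves about 2.5 mm of play, inside the 3.4 mm limit. Two thin strips (8 mm) would leave only about 0.5 mm, so inserting them would be tight. I'll start with the thick strip at pixel (213,238) and then check.

Emit:
servo_tool --pt "0 0 -3 0 0 0" --pt "0 0 -6 0 0 0" --pt "1.8 3.2 -6 0 0 0" --pt "3.6 6.4 -6 0 0 0" --pt "5.4 9.6 -6 0 0 0" --pt "7.2 12.8 -6 0 0 0" --pt "9 16 -5 0 0 0" --pt "10.9 18.8 -3 0 0 0" --pt "10.9 18.8 -1 0 0 0" --pt "10.9 18.8 1 0 0 0" --gripper 5.5 --grip_force 30

```text
clock: 6.08
eef_pos: [431.0, 202.4, 30.2]
eef_rot: [3.141, 0.001, -3.138]
wrist_force: [0.4, -0.7, -0.8]
finger_gap: 54.7
```

```bash
python3 - <<'E'
from h import *
snap('scene','scene3.png');snap('top','top3.png')
a=cv2.imread('pics/scene3.png')[110:230,260:420]
b=cv2.imread('pics/top3.png')[170:290,150:310]
cv2.imwrite('pics/c3.png',np.hstack([cv2.resize(x,None,fx=2.5,fy=2.5,interpolation=cv2.INTER_CUBIC) for x in(a,b)]))
E
python3 g.py 432,200.2,2; python3 tilt.py scene0.png scene3.png|tail -4
```

```text
6.18 [430.18 200.72  28.48] [-3.1401 -0.004  -3.1405] [ 1.31 -0.04 -0.7 ] 55.0
432,200.2,2 [-0.192, -0.048, 2.647, -0.002, -0.004, 0.001]
[388. 182.] [ 0.07 -0.01] fb 0.01 z 224.0 tilt -0.0003 res 0.06
[340. 225.] [ 0.14 -0.06] fb 0.01 z 187.0 tilt -0.0003 res 0.15
[338. 240.] [-0.21  0.07] fb 0.01 z 131.0 tilt 0.0008 res 0.21
median -0.00016423798647872878 g -0.021022462174766894 -0.02135093814624763
```

View pics/c3.png

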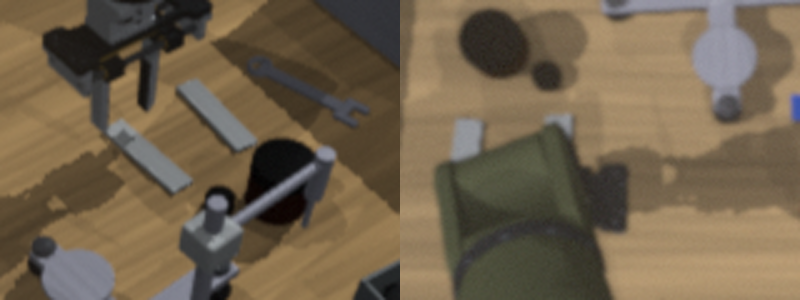

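Emit:
servo_tool --pt "0 0 0.8 0 0 0" --pt "0 0 1.6 0 0 0" --pt "0 0 2.2 0 0 0" --pt "0 0 2.6 0 0 0" --pt "0 0 2.75 0 0 0" --pt "0 0 2.75 0 0 0" --pt "0 0 2.75 0 0 0" --pt "0 0 2.75 0 0 0" --pt "0 0 2.75 0 0 0" --pt "0 0 2.75 0 0 0"

```text
clock: 7.02
eef_pos: [431.9, 200.9, 3.5]
eef_rot: [3.141, 0.0, -3.141]
wrist_force: [0.3, 0.5, -0.6]
finger_gap: 54.9
```

Emit:
servo_tool --pt "0 0 0.22 0 0 0" --pt "0 0 0.22 0 0 0" --pt "0 0 0.22 0 0 0" --pt "0 0 0.22 0 0 0" --pt "0 0 0.22 0 0 0" --pt "0 0 0.22 0 0 0" --pt "0 0 0.22 0 0 0" --pt "0 0 0.22 0 0 0" --pt "0 0 0.22 0 0 0" --pt "0 0 0.22 0 0 0" --gripper 0 --grip_force 35

```text
clock: 7.85
eef_pos: [431.8, 200.9, 1.0]
eef_rot: [3.142, -0.0, -3.141]
wrist_force: [-0.2, -0.3, -0.1]
finger_gap: 29.5
```

Emit:
servo_tool --pt "0 0 -1.5 0 0 0" --pt "0 0 -3 0 0 0" --pt "0.8 -3 -3 0 0 0" --pt "1.6 -6.5 -3 0 0 0" --pt "2.4 -10 -3 0 0 0" --pt "3.2 -13.5 -3 0 0 0" --pt "3.6 -16.5 -3 0 0 0" --pt "3.7 -18.2 -3 0 0 0" --pt "3.7 -18.8 -3 0 0 0" --pt "3.7 -18.8 -3 0 0 0"

```text
clock: 8.68
eef_pos: [395.0, 12.1, 31.2]
eef_rot: [-3.142, 0.0, 3.14]
wrist_force: [0.2, 0.6, 0.3]
finger_gap: 29.7
```

```bash
python3 - <<'E'
from h import *
snap('scene','scene4.png')
a=cv2.imread('pics/scene4.png')[110:260,180:380]
cv2.imwrite('pics/c4.png',cv2.resize(a,None,fx=4,fy=4,interpolation=cv2.INTER_CUBIC))
E
python3 g.py 395,12.7,2.5
```

```text
8.73 [395.06  12.95  31.14] [3.1415e+00 3.0000e-04 3.1406e+00] [ 0.04  0.15 -0.85] 29.4
395,12.7,2.5 [0.007, -0.025, 2.864, 0.0, 0.0, -0.001]
```

View pics/c4.png

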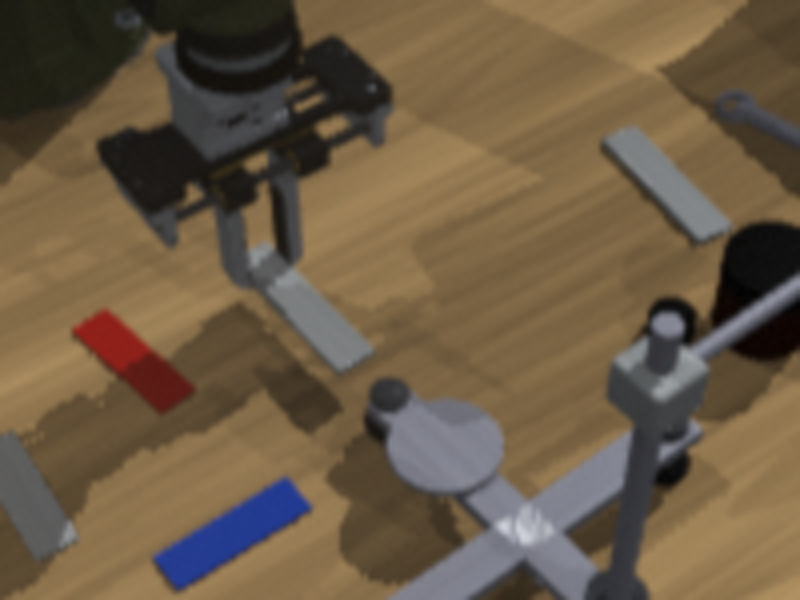

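The strip is held straight and level, in line with the foot. Now lowering it and sliding it in.

Emit:
servo_tool --pt "0 0 1.2 0 0 0" --pt "0 0 2.2 0 0 0" --pt "0 0 2.7 0 0 0" --pt "0 0 2.9 0 0 0" --pt "0 0 2.9 0 0 0" --pt "-0.6 0 2.9 0 0 0" --pt "-1.3 0 2.9 0 0 0" --pt "-2 0 2.9 0 0 0" --pt "-2.4 0 2.9 0 0 0" --pt "-2.5 0 2.9 0 0 0"

```text
clock: 9.57
eef_pos: [420.9, 12.9, 2.2]
eef_rot: [-3.142, 0.001, -3.141]
wrist_force: [0.2, -0.4, -0.8]
finger_gap: 29.5
```

Emit:
servo_tool --pt "-0.6 0 0 0 0 0" --pt "-1.2 0 0 0 0 0" --pt "-1.8 0 0 0 0 0" --pt "-2.4 0 0 0 0 0" --pt "-3 0 0 0 0 0" --pt "-3.6 0 0 0 0 0" --pt "-4.2 0 0 0 0 0" --pt "-4.8 0 0 0 0 0" --pt "-5.2 0 0 0 0 0" --pt "-5.2 0 0 0 0 0"

```text
clock: 10.4
eef_pos: [472.6, 12.9, 2.0]
eef_rot: [-3.142, 0.0, -3.141]
wrist_force: [-0.9, 0.4, -0.1]
finger_gap: 29.1
```

```bash
python3 - <<'E'
from h import *
snap('scene','scene5.png')
a=cv2.imread('pics/scene5.png')[110:260,180:380]
cv2.imwrite('pics/c5.png',cv2.resize(a,None,fx=4,fy=4,interpolation=cv2.INTER_CUBIC))
E
python3 g.py 472,12.7,1; python3 tilt.py scene0.png scene5.png|tail -4
```

```text
10.45 [472.02  12.91   1.95] [ 3.1416e+00 -1.0000e-04 -3.1414e+00] [-0.1  -1.05  0.19] 29.3
472,12.7,1 [0.002, -0.021, 0.095, 0.0, -0.0, 0.0]
[388. 182.] [-0.09  0.09] fb 0.01 z 224.0 tilt -0.0001 res 0.13
[340. 225.] [ 0.19 -0.02] fb 0.01 z 187.0 tilt -0.0009 res 0.16
[338. 240.] [-0.39  0.1 ] fb 0.05 z 131.0 tilt 0.0018 res 0.38
median -0.00036109508602207556 g -0.04622017000638694 -0.046942360162736736
```

View pics/c5.png

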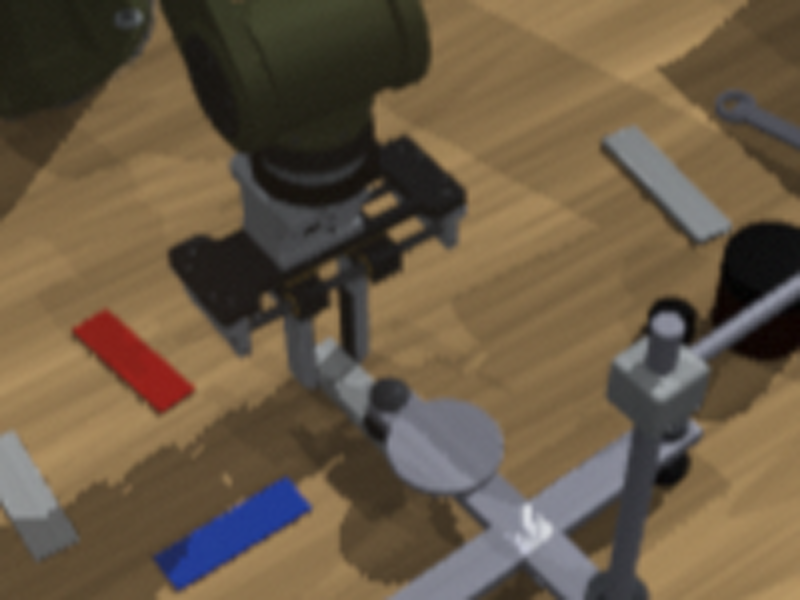

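Strip is under the foot, with the front end hidden beyond it. Release, then feel the play again.

Emit:
servo_tool --pt "0 0 0.09 0 0 0" --pt "0 0 0.09 0 0 0" --pt "0 0 0.09 0 0 0" --pt "0 0 0.09 0 0 0" --pt "0 0 0.0 0 0 0" --pt "0 0 -1 0 0 0" --pt "0 0 -3 0 0 0" --pt "0 0 -5.5 0 0 0" --pt "0 0 -7 0 0 0" --pt "0 0 -7 0 0 0" --gripper 5

```text
clock: 11.28
eef_pos: [473.5, 12.9, 75.7]
eef_rot: [-3.141, 0.005, -3.141]
wrist_force: [0.3, -0.2, 0.3]
finger_gap: 49.8
```

Emit:
servo_tool --pt "-1.5 0 0 0 0 0" --pt "-3 0 0 0 0 0" --pt "-4.5 0 0 0 0 0" --pt "-6 0 0 0 0 0" --pt "-6.8 0 0 0 0 0" --pt "-6.8 0 0.5 0 0 0" --pt "-6.8 0 1 0 0 0" --pt "-6.8 0 1.5 0 0 0" --pt "-6.8 0 1.7 0 0 0" --pt "-6.8 0 1.7 0 0 0" --gripper 0 --grip_force 10

```text
clock: 12.12
eef_pos: [539.0, 13.0, 54.3]
eef_rot: [3.142, -0.001, -3.141]
wrist_force: [0.2, 0.3, -0.4]
finger_gap: 0.1
```

```bash
python3 g.py 541,12.7,45.5
```

```text
12.12 [539.05  12.95  54.33] [ 3.1416e+00 -1.3000e-03 -3.1413e+00] [ 0.16  0.34 -0.42] 0.1
541,12.7,45.5 [-0.197, -0.026, 0.883, 0.0, -0.001, 0.0]
```

Emit:
servo_tool --pt "-0.1 0 0.15 0 0 0" --pt "-0.2 0 0.3 0 0 0" --pt "-0.2 0 0.4 0 0 0" --pt "-0.2 0 0.5 0 0 0" --pt "-0.2 0 0.6 0 0 0" --pt "-0.2 0 0.7 0 0 0" --pt "-0.2 0 0.75 0 0 0" --pt "-0.2 0 0.75 0 0 0" --pt "-0.2 0 0.75 0 0 0" --pt "-0.2 0 0.75 0 0 0"

```text
clock: 12.95
eef_pos: [541.8, 12.9, 47.6]
eef_rot: [3.142, -0.0, -3.141]
wrist_force: [-2.6, -1.2, 4.1]
finger_gap: 0.8
```

```bash
python3 - <<'E'
from h import *
snap('scene','scene6.png')
E
python3 g.py; python3 tilt.py scene0.png scene6.png;python3 tilt.py scene1.png scene6.png|tail -1
```

```text
13.0 [541.8   12.9   47.63] [ 3.1416e+00 -1.0000e-04 -3.1415e+00] [-2.92 -1.12  3.88] 0.5
[345. 192.] [-1.72 -1.92] fb 0.14 z 289.0 tilt 0.0157 res 0.0
[340. 203.] [-1.77 -1.85] fb 0.04 z 265.0 tilt 0.0172 res 0.14
[347. 203.] [-1.85 -1.94] fb 0.01 z 249.0 tilt 0.0195 res 0.15
[352. 210.] [-1.48 -1.62] fb 0.02 z 212.0 tilt 0.0191 res 0.13
[338. 206.] [-1.67 -1.71] fb 0.04 z 259.0 tilt 0.0164 res 0.16
[391. 172.] [-1.71 -1.55] fb 0.0 z 253.0 tilt 0.0174 res 0.21
[388. 182.] [-1.4  -1.83] fb 0.02 z 224.0 tilt 0.0198 res 0.15
[340. 225.] [-1.33  0.33] fb 0.01 z 187.0 tilt 0.0054 res 1.26
[338. 240.] [-1.17 -0.21] fb 0.11 z 131.0 tilt 0.0114 res 0.86
median 0.017184121395238484 g 2.1994592869957397 2.233825838355048
median 0.01775483771356303 g 2.2724998279771103 2.3080076377892524
```

Play now measures 2.3 mm (tilt 0.0175 rad), so one thick strip meets the limit. Another strip wouldn't fit, since swapping to 8 mm would leave about 0.3 mm of clearance. Now the bottle.

Emit:
servo_tool --pt "0 0 -3 0 0 0" --pt "0 0 -6.5 0 0 0" --pt "-0.3 -1.5 -10 0 0 0" --pt "-0.8 -4.5 -12.5 0 0 0" --pt "-1.4 -8 -12.5 0 0 0" --pt "-2 -11.5 -12.5 0 0 0" --pt "-2.6 -15 -12.5 0 0 0" --pt "-3.2 -18.5 -12.5 0 0 0" --pt "-3.8 -22 -12.5 0 0 0" --pt "-4.4 -25 -12.5 0 0 0" --gripper 9.4 --grip_force 25

```text
clock: 13.83
eef_pos: [585.9, -239.4, 172.4]
eef_rot: [-3.141, 0.0, 3.141]
wrist_force: [-0.3, 1.0, 0.2]
finger_gap: 63.6
```

Emit:
servo_tool --pt "-0.5 -2.5 0 0 0 0" --pt "-1 -5 0 0 0 0" --pt "-1.4 -7 0 0 0 0" --pt "-1.4 -7.5 0 0 0 0" --pt "-1.4 -7.5 0 0 0 0" --pt "-1.4 -7.5 0 0 0 0" --pt "-1.4 -7.5 0 0 0 0" --pt "-1.4 -7.5 0 0 0 0" --pt "-1.4 -7.5 0 0 0 0" --pt "-1.4 -7.5 0 0 0 0"

```text
clock: 14.67
eef_pos: [600.0, -311.5, 172.8]
eef_rot: [-3.141, 0.0, -3.141]
wrist_force: [-0.1, -0.4, -0.2]
finger_gap: 93.7
```

```bash
python3 - <<'E'
from h import *
snap('scene','scene7.png')
a=cv2.imread('pics/scene7.png')[180:330,80:280]
cv2.imwrite('pics/c7.png',cv2.resize(a,None,fx=4,fy=4,interpolation=cv2.INTER_CUBIC))
E
python3 g.py 600,-312,70
```

```text
14.72 [ 600.01 -311.62  172.76] [-3.1415e+00  2.0000e-04 -3.1408e+00] [-0.68 -0.44  0.28] 94.2
600,-312,70 [0.003, -0.037, 10.276, -0.0, 0.0, 0.001]
```

View pics/c7.png

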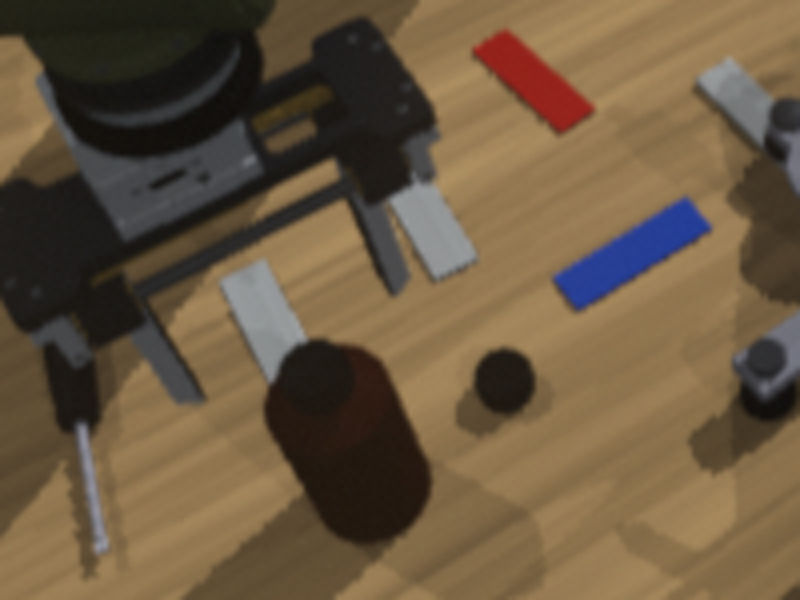

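Run:
```python
from h import *
t=np.linspace(0,2*np.pi,60)
ims=[]
for (x,y) in((600,-312),(605,-310)):
  for f,(v0,u0) in(('scene0.png',(230,120)),('top0.png',(155,350))):
    c=ld(f); k=5
    im=cv2.resize(cv2.cvtColor(c['pixels'][v0:v0+100,u0:u0+80],cv2.COLOR_RGB2BGR),None,fx=k,fy=k,interpolation=cv2.INTER_CUBIC)
    im=np.clip(im.astype(float)*2,0,255).astype(np.uint8)
    for r,z,col in((32,0,(0,255,0)),(32,110,(0,255,255)),(17,142,(255,255,255))):
        P=np.array([proj(c,(x+r*np.cos(a),y+r*np.sin(a),z)) for a in t]); P=((P-[u0,v0]+.5)*k).astype(int)
        cv2.polylines(im,[P],True,col,1)
    ims.append(im[:,:])
cv2.imwrite('pics/ov.png',cv2.resize(np.hstack(ims),None,fx=.5,fy=.5,interpolation=cv2.INTER_AREA))
```

```text
(no output)
```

View pics/ov.png

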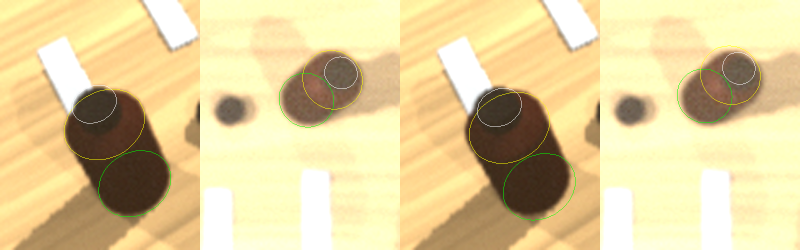

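The overlay of the modelled bottle at (600, −312) matches its outline in both views. Descending around it.

Emit:
servo_tool --pt "0 0 2 0 0 0" --pt "0 0 4 0 0 0" --pt "0 0 6 0 0 0" --pt "0 0 8 0 0 0" --pt "0 0 9.5 0 0 0" --pt "0 0 10.2 0 0 0" --pt "0 0 10.2 0 0 0" --pt "0 0 10.2 0 0 0" --pt "0 0 10.2 0 0 0" --pt "0 0 10.2 0 0 0"

```text
clock: 15.55
eef_pos: [600.4, -312.3, 71.9]
eef_rot: [-3.141, 0.002, -3.141]
wrist_force: [-0.4, 0.6, 0.2]
finger_gap: 93.9
```

Emit:
servo_tool --pt "0 0 0 0 0 0" --pt "0 0 0 0 0 0" --pt "0 0 0 0 0 0" --pt "0 0 0 0 0 0" --pt "0 0 0 0 0 0" --pt "0 0 0 0 0 0" --pt "0 0 0 0 0 0" --pt "0 0 0 0 0 0" --pt "0 0 0 0 0 0" --pt "0 0 0 0 0 0" --gripper 0 --grip_force 25

```text
clock: 16.38
eef_pos: [599.9, -312.0, 70.6]
eef_rot: [3.142, 0.0, -3.141]
wrist_force: [-0.5, 1.0, 1.1]
finger_gap: 63.6
```

```bash
python3 g.py
```

```text
16.38 [ 599.95 -311.99   70.61] [ 3.1415e+00  1.0000e-04 -3.1413e+00] [-0.49  1.01  1.13] 63.6
```

Emit:
servo_tool --pt "0 0 -1.5 0 0 0" --pt "0 0 -3.5 0 0 0" --pt "0 0 -5.5 0 0 0" --pt "0 0 -7.5 0 0 0" --pt "0 0 -8.5 0 0 0" --pt "0 1.5 -9 0 0 0" --pt "0 3.5 -9 0 0 0" --pt "0 5.5 -9 0 0 0" --pt "0 8 -9 0 0 0" --pt "0 10.5 -9 0 0 0"

```text
clock: 17.22
eef_pos: [599.1, -205.4, 159.1]
eef_rot: [3.141, -0.002, 3.141]
wrist_force: [1.0, -0.2, -5.1]
finger_gap: 63.1
```

Emit:
servo_tool --pt "0 2.5 0 0 0 0" --pt "0 5 0 0 0 0" --pt "0.2 7.5 0 0 0 0" --pt "0.4 10 0 0 0 0" --pt "0.4 12.5 0 0 0 0" --pt "0.4 15 0 0 0 0" --pt "0.4 17.5 0 0 0 0" --pt "0.4 19.5 0 0 0 0" --pt "0.4 21 0 0 0 0" --pt "0.4 22 0 0 0 0"

```text
clock: 18.05
eef_pos: [595.0, 15.1, 159.4]
eef_rot: [3.141, -0.002, -3.14]
wrist_force: [0.0, -0.6, -4.3]
finger_gap: 63.5
```

```bash
python3 g.py 596,16.5,140
```

```text
18.05 [594.99  15.07 159.4 ] [ 3.1413e+00 -1.8000e-03 -3.1400e+00] [ 0.03 -0.55 -4.27] 63.5
596,16.5,140 [-0.105, 0.142, 1.94, 0.0, -0.002, 0.002]
```

Emit:
servo_tool --pt "-0.05 0.08 0.8 0 0 0" --pt "-0.05 0.08 1.6 0 0 0" --pt "-0.05 0.08 2.4 0 0 0" --pt "-0.05 0.08 3 0 0 0" --pt "-0.05 0.08 3.3 0 0 0" --pt "-0.05 0.08 3.3 0 0 0" --pt "-0.05 0.08 3.3 0 0 0" --pt "-0.05 0.08 3.3 0 0 0" --pt "-0.05 0.08 3.3 0 0 0" --pt "-0.05 0.08 3.3 0 0 0"

```text
clock: 18.88
eef_pos: [596.5, 13.7, 127.9]
eef_rot: [-3.142, 0.001, -3.141]
wrist_force: [-0.4, 0.9, -5.1]
finger_gap: 63.4
```

```bash
cat > ov.py <<'E'
from h import *
import sys
def ov(f,out,x,y,z0,uv=(240,130),wh=(140,120),k=5):
    c=ld(f);u0,v0=uv;t=np.linspace(0,2*np.pi,60)
    im=cv2.resize(cv2.cvtColor(c['pixels'][v0:v0+wh[1],u0:u0+wh[0]],cv2.COLOR_RGB2BGR),None,fx=k,fy=k,interpolation=cv2.INTER_CUBIC)
    im=np.clip(im.astype(float)*1.7,0,255).astype(np.uint8)
    for X,Y,r,z,col in((x,y,32,z0,(0,255,0)),(x,y,32,z0+110,(0,255,255)),(596,16.5,36,48,(255,0,255)),(x,y,17,z0+142,(255,255,255))):
        P=np.array([proj(c,(X+r*np.cos(a),Y+r*np.sin(a),z)) for a in t]); P=((P-[u0,v0]+.5)*k).astype(int)
        cv2.polylines(im,[P],True,col,1)
    cv2.imwrite(out,im)
E
python3 - <<'E'
from ov import *
snap('scene','scene8.png'); s=read_state(); p=s['eef_pos']; print(p,s['wrist_force'])
ov('scene8.png','pics/c8.png',p[0],p[1],p[2]-70.6)
E
```

```text
[596.44920018  13.76040633 127.85158468] [-0.593089    0.4988698  -4.35755279]
```

View pics/c8.png

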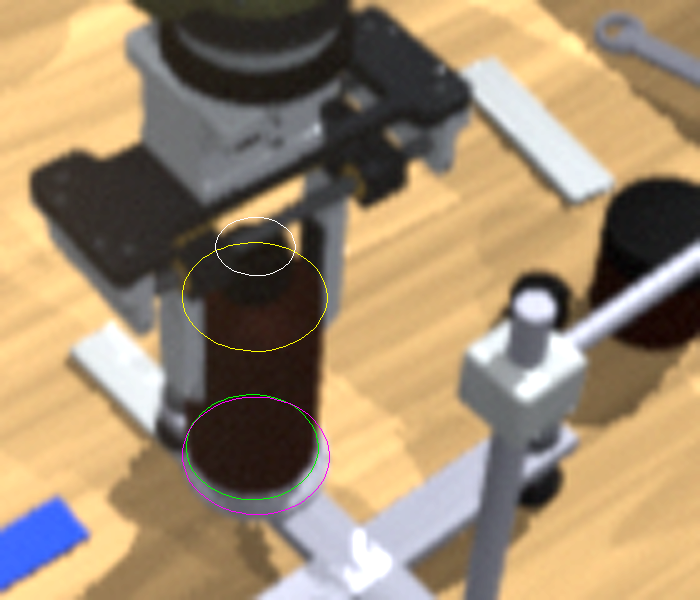

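Bottle bottom (green) sits over the seat outline (magenta) about 2.5 mm low in y. I correct this and lower it.

Emit:
servo_tool --pt "0 0.25 0.2 0 0 0" --pt "0 0.25 0.4 0 0 0" --pt "0 0.25 0.6 0 0 0" --pt "0 0.25 0.75 0 0 0" --pt "0 0.25 0.85 0 0 0" --pt "0 0.25 0.93 0 0 0" --pt "0 0.25 1.0 0 0 0" --pt "0 0.25 1.0 0 0 0" --pt "0 0.25 1.0 0 0 0" --pt "0 0.25 1.0 0 0 0"

```text
clock: 19.77
eef_pos: [596.5, 16.2, 117.8]
eef_rot: [-3.142, 0.001, -3.141]
wrist_force: [-0.5, 1.3, -0.4]
finger_gap: 63.3
```

Emit:
servo_tool --pt "0 0 0.04 0 0 0" --pt "0 0 0.08 0 0 0" --pt "0 0 0.1 0 0 0" --pt "0 0 0.1 0 0 0" --pt "0 0 0.1 0 0 0" --pt "0 0 0.1 0 0 0" --pt "0 0 0.1 0 0 0" --pt "0 0 0.1 0 0 0" --pt "0 0 0.1 0 0 0" --pt "0 0 0.1 0 0 0"

```text
clock: 20.6
eef_pos: [596.5, 16.2, 117.5]
eef_rot: [-3.142, 0.001, -3.141]
wrist_force: [-5.6, -0.3, 7.6]
finger_gap: 63.0
```

```bash
python3 - <<'E'
from ov import *
snap('scene','scene9.png'); s=read_state(); p=s['eef_pos']; print(p,s['wrist_force'])
ov('scene9.png','pics/c9.png',p[0],p[1],p[2]-70.6)
E
python3 tilt.py scene0.png scene9.png | tail -1
```

```text
[596.51785892  16.21997131 117.47063286] [-3.73270351  0.79631328  7.58244099]
median 0.017591309975439486 g 2.2515715462900174 2.286752351700799
```

View pics/c9.png

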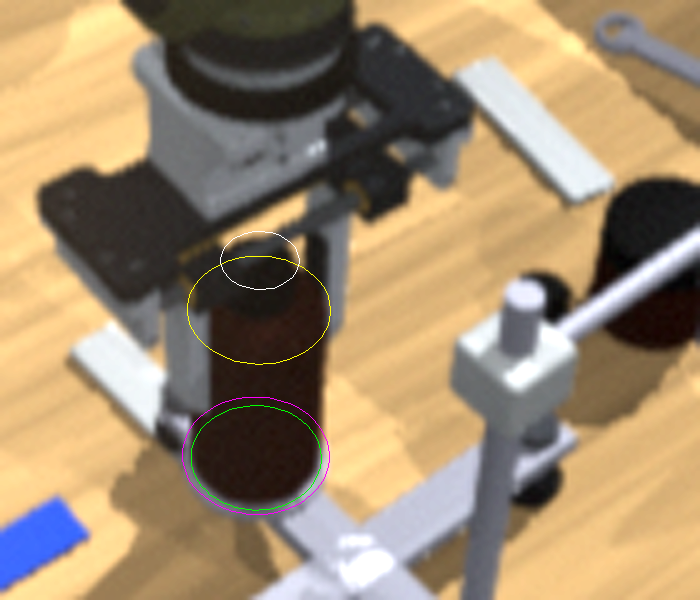

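Bottle is seated and centred, with the stand pressed onto the strip at 0.0176 rad. Relax and release.

Emit:
servo_tool --pt "0 0 -0.08 0 0 0" --pt "0 0 -0.08 0 0 0" --pt "0 0 -0.08 0 0 0" --pt "0 0 -0.08 0 0 0" --pt "0 0 -0.08 0 0 0" --pt "0 0 -0.08 0 0 0" --pt "0 0 -0.08 0 0 0" --pt "0 0 -0.08 0 0 0" --pt "0 0 -0.08 0 0 0" --pt "0 0 -0.08 0 0 0"

```text
clock: 21.48
eef_pos: [596.4, 16.2, 117.5]
eef_rot: [-3.142, 0.0, -3.141]
wrist_force: [-3.6, -0.8, 5.6]
finger_gap: 63.6
```

Emit:
servo_tool --pt "0 0 0 0 0 0" --pt "0 0 0 0 0 0" --pt "0 0 0 0 0 0" --pt "0 0 0 0 0 0" --pt "0 0 0 0 0 0" --pt "0 0 0 0 0 0" --pt "0 0 0 0 0 0" --pt "0 0 0 0 0 0" --pt "0 0 0 0 0 0" --pt "0 0 0 0 0 0" --gripper 9.2

```text
clock: 22.32
eef_pos: [596.3, 16.2, 117.3]
eef_rot: [-3.142, -0.0, -3.141]
wrist_force: [0.3, -0.2, -0.1]
finger_gap: 91.9
```

```bash
python3 - <<'E'
from ov import *
snap('scene','scene10.png'); s=read_state(); p=s['eef_pos']; print(p,s['wrist_force'],s['finger_gap'])
ov('scene10.png','pics/c10.png',p[0],p[1],p[2]-70.6)
E
python3 tilt.py scene0.png scene10.png | tail -1
```

```text
[596.35345806  16.25600353 117.38242145] [-0.17285813  0.643489    0.33684002] 92.02989717939678
median 0.017169082011892774 g 2.197534529898393 2.2318710069280554
```

View pics/c10.png

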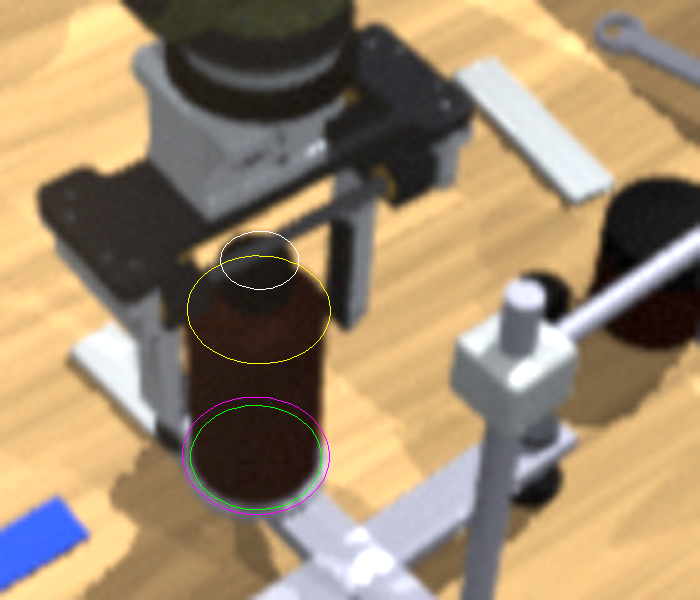

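Released and steady. Straight up and back to check.

Emit:
servo_tool --pt "0 0 -1 0 0 0" --pt "0 0 -2.5 0 0 0" --pt "0 0 -4.5 0 0 0" --pt "0 0 -6.5 0 0 0" --pt "0 0 -8.5 0 0 0" --pt "0 0 -10.5 0 0 0" --pt "0 0 -12.5 0 0 0" --pt "1.5 0 -13.5 0 0 0" --pt "4 0 -13.5 0 0 0" --pt "7 0 -13.5 0 0 0"

```text
clock: 23.2
eef_pos: [526.0, 16.2, 253.2]
eef_rot: [-3.142, 0.001, -3.141]
wrist_force: [-0.4, -0.9, 0.5]
finger_gap: 91.8
```

Emit:
servo_tool --pt "3 1 0 0 0 0" --pt "6 3 0 0 0 0" --pt "8 6 0 0 0 0" --pt "8 9 0 0 0 0" --pt "8 12 0 0 0 0" --pt "8 15 0 0 0 0" --pt "8 18 0 0 0 0" --pt "8 20 0 0 0 0" --pt "8 20 0 0 0 0" --pt "8 20 0 0 0 0"

```text
clock: 24.03
eef_pos: [446.1, 216.8, 252.8]
eef_rot: [3.142, 0.0, -3.14]
wrist_force: [-0.1, -0.3, 0.2]
finger_gap: 92.3
```

```bash
python3 - <<'E'
from ov import *
snap('scene','scene11.png'); snap('top','top11.png'); s=read_state(); print(s['clock'],s['eef_pos'],s['wrist_force'])
ov('scene11.png','pics/c11.png',596.5,16.2,46.8)
ov('top11.png','pics/c12.png',596.5,16.2,46.8,uv=(210,130))
a,b=cv2.imread('pics/c11.png'),cv2.imread('pics/c12.png')
cv2.imwrite('pics/c13.png',cv2.resize(np.hstack([a,b]),(800,343)))
E
python3 tilt.py scene0.png scene11.png | tail -1
```

```text
24.1333 [446.3312925  215.61884435 252.76032865] [ 0.67603463 -0.4692679   0.08809809]
median 0.017473466196914256 g 2.236489860883587 2.2714350149598928
```

View pics/c13.png

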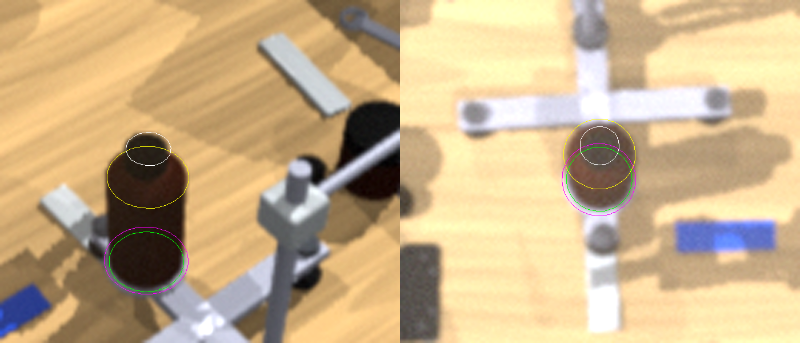

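View pics/top11.png

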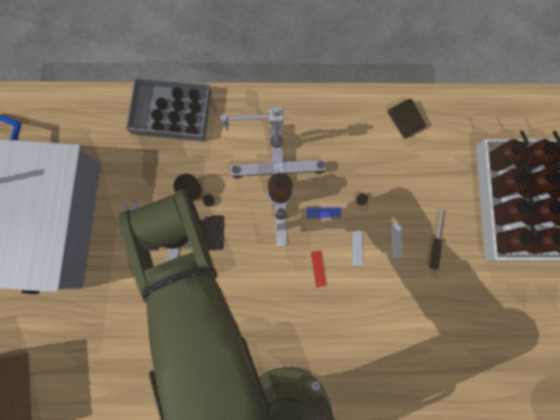

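The bottle is upright on the seat at top pixel (280,188), and the strip runs from under the foot to (281,245). Bystanders in view are where they were. Handing in.

```bash
python3 -c "
from cell import *
print(sign_off())"
```

```text
the job is handed in; nothing more can be done
None
```

I slid one strip under the short foot, set the amber bottle on the seat, let go and handed the job in at about 24 s of the 72 s allowed. `sign_off` gives no verdict, so these are my own last checks:

- **Drop before shimming:** pressing on the head gave about 8.4 mm. The rod's shift in the pictures gave 8.5 to 8.7 mm, so the two differ by a few tenths of a millimetre.
- **Strip used:** one 6 mm strip (the thick one nearest the stand). Pressing again showed about 2.3 mm of play left, under the 3.4 mm limit. I added no second strip because 8 mm would have left only about 0.3 mm to slide it in.
- **Level under the bottle:** the stand tilts about 0.0175 rad in the last picture, against the 0.026 rad limit. It therefore rests on the strip rather than swinging freely.
- **Bottle:** upright, centred on the seat to within a few millimetres, and free of the gripper.
- **Other things:** the jar, the loose caps, the screwdriver and both coloured look-alikes look unmoved in the last picture. The arm hid part of the spanner in the top view, but the arm never went near it.

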